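# Seal a spare objective in the dry-storage case

## Robot

A 7-joint arm with a two-finger parallel gripper is mounted at the origin on a cart in front of the work surface, level with it; the furniture and walls round the work are solid. World frame = base frame: x ahead of the robot, y to its left, z up, the work surface at z = 0. Lengths are in m, angles in rad, forces in N, time in s.
With the tool pointing down it reaches from about 0.425 to 1.025 m from the base axis. Payload 3.6 kg.
Tool frame: the origin (TCP) lies on the centre line of the jaws, within the pads' length; the fingertips stand 22 mm ahead of it and the grasp point (between the pads) lies 3 mm ahead of it; z points along the fingers, y is the line along which they close (so a half turn about z gives the same grasp; the last joint's range is limited). The gripper opens to 85 mm and grips with 20 to 120 N. Pads are 22 mm wide; open, the fingers measure 114 mm over their backs; the gripper's body (76 mm by 85 mm) begins 54 mm behind the grasp point. The pads swing forward as they close: fully open they stand 13 mm farther back than shut.
Start: joints at [1.091, 0.591, 0.048, 1.609, -0.033, 0.943, -0.034], TCP at [0.273, -0.672, 0.253] pointing down, gripper open.
Joint ranges: [-2.69, 2.69], [-0.47, 2.24], [-1.27, 1.36], [0.19, 2.51], [-1.53, 4.68], [0.08, 2.07], [-3.09, 3.09]. Speed limits (rad/s): [2.57, 2.57, 3.14, 3.14, 3.14, 3.14, 3.14].

## Interface

Orientations are given as a rotation vector (axis times angle).
In Python, from station import robot gives the robot as it stands.
- The arm moves only by the tool arm_command, never from a script. Its arguments are lists of equal length, an entry for each row: "dp": the shift along the tool's x, y, z in fractions of the full range, 1 being 60 cm, a list of three; "turn": the turn, a rotation vector about the tool's x, y, z in fractions of the full range, 1 being 90 degrees, a list of three. In form: {"dp": [[tx, ty, tz], ...], "turn": [[rx, ry, rz], ...]}. A call has 1 to 5 rows; each row is the pose to reach, as a shift and turn from the pose commanded when the call began, along the tool's axes at that moment; what a row does not reach only later rows make up. A row lasts 1/10 s, in which the tool goes at most 50 mm and 8.59 degrees, less where a joint would pass 70% of its speed; a pose out of reach is approached as far as the arm can. A call with a gripper value outside its range is refused whole. "grip" is the closure, from -1 (fully open) to 1 (shut), set as the call begins (left out, the last holds). The fingers move at their own pace and stop on an object; "squeeze" is the grip in N (left out, the last holds). Time passes only in rows, so rows that repeat a pose let the fingers close. It gives the time, the measured TCP pose, the force, the opening and the grip force at its end, in the units of the state.
- robot.state(): the state, without advancing time (a new reading comes with each control period).
- robot.capture(name): name is "side" or "top" or "wrist"; returns (picture, depth): 420x560x3 uint8, blue, green, red; 420x560 float32, m along the optical axis (not along the pixel's ray), 0 where there is no reading.
- robot.camera_params(name): a dict with "camera_matrix" (3x3 intrinsics, pixels), "D" ([k1, k2, p1, p2, k3] as OpenCV has them; the pictures are not rectified), "camera_from_world" (4x4, takes a point from world to camera coordinates). Camera axes: x right, y down, z forward; pixel columns grow to the right and rows downward; lengths in m; the calibration is good to about 2 mm. A picture is of the moment at which its call begins: read the wrist's pose just before it. camera_params takes no time and is no camera call; for the wrist camera it gives the pose at the moment of the call.
- robot.hand_in(): hands the job in; it is judged then, once.
Trained networks look in the newest picture that a camera, given by its name, has taken for a name from the list of things; names that differ only in an ending like _2 or _b are one class to them, and where a whole thing is asked for, a point or a joint stands for the part that bears it (a point fixed in the world has none). Each returns a list of dicts, best first, with "conf" (0 to 1); they miss things now and then, are a little off and sometimes report something else, mostly with a low value. They report only what shows in the picture. A call takes as long as a camera call. They do not tell look-alikes from the thing itself.
- robot.look_for(camera, thing): "xyz" ([x, y, z] in m, in world coordinates, good to about 4 mm: the middle of the surface that is visible of it).
The state is a dict: "clock": time; "q": joint angles; "joint_vel": joint speeds; "effort": joint torques, N m; "ee_pos": TCP position; "tool_rot": TCP orientation; "wrist_force": force on the tool from outside, world axes, zero at the start; "moment": the same for the moment, N m; "finger_gap": finger opening in m; "grasp_force": force on a finger pad.
Only numpy, scipy, OpenCV 4.12 (cv2) and the standard library are available. Lean on these libraries where they do the work, as an engineer would, in place of code of your own. Each camera call takes 0.05 s, during which the arm holds its last target. There are 200 camera calls.

## Task

Put the spare objective (the white screw can with the black cap) away: set it down upright, without dropping it, in the round nest inside the open blue dry-storage case, and let go. Then swing the case's lid shut and press it down on its pad against the rubber seal until the sprung latch at the front snaps over it and holds it down, without ever loading the case or its lid with more than 30 N. Leave everything else on the table where it is.

Things in the scene. Friction and masses are not known exactly. Their poses are not given: they have to be found in the camera images.
- objective_can: White cylindrical screw can of a spare objective with a black cap, 42 mm across (body 39 mm, cap 42 mm from 34 mm up), 48 mm high, about 50 g, loose, upright on the table. Origin: centre of its underside, z up. It starts either just left of the pile of leaflets or right of it.
- case: Blue plastic dry-storage case, fixed, 124 mm deep (x), 150 mm wide (y); walls 6 mm thick, 56 mm high; floor 6 mm thick; a low desiccant cassette (to 24 mm high) inside at the back. Origin: centre of its underside; z up, x from the front (latch side, to the robot) to the back (hinge side). At the front centre a black latch housing 34 mm wide stands out to x = -94 mm and up to 88 mm high.
- nest (a point): Centre of the floor of the round black nest inside the case, where the underside of the can belongs; inside diameter 47 mm, its ring stands 8 mm above the case's floor. 16 mm ahead of the case's origin, 6 mm above the table; axes as the case's.
- lid_hinge (a point): Middle of the lid's hinge axis (along the case's y), 60 mm behind the case's origin, 66 mm above the table; axes as the case's. The lid, a clear panel in a blue frame, 150 mm wide, 10 mm thick, 0.12 kg, reaches from 4 to 122 mm in front of this axis; when level its underside lies 4 mm below and its top 6 mm above the axis. A bar on its front edge goes under the latch.
- lid (a joint): Lid angle, rad: 0 level, 1.57 upright; starts open at 1.6 to 1.8, stops at 2.0. The hinge is lightly stiff (0.06 N m): the lid stays up when near upright and sinks by itself below about 35 degrees. Not latched, the rubber seal holds it up at 0.035 to 0.1; latched, it stays within 0.025 of 0.
- press_pad (a point): Centre of the top of the black rubber pad on the lid (24 mm across, 2 mm thick), where to press: 106 mm from the hinge axis towards the front edge, on the middle line, 8 mm above the axis when level; it moves with the lid, z out of the lid's top. Pressing takes roughly 12 to 18 N; more than 30 N on the lid or case counts as damage.
- latch (a joint): Travel of the latch's spring bolt, m: 0 is sprung out; the lid's bar drives it back about 4.5 mm, then it snaps out over the bar to 0. Seal and latch sit up to 3 mm higher or lower from case to case, shown by no reading: feel for the catch. The push grows, falls a few N at the snap, and 1 to 2 mm deeper the lid meets rigid stops where force shoots up.
- dropper: Dropper bottle with a red band, 33 mm across, 88 mm high, loose, leave alone. Origin: centre of its underside. It stands on that side of the leaflets where the can is not.
- blower: Black rubber dust blower, 52 mm across, 100 mm high, loose, leave alone. Origin: centre of its underside.
- tape_yellow: Roll of yellow tape, 68 mm across, 48 mm high, loose on the pile of leaflets (13 mm high), leave alone. Origin: centre of its underside.
- watch_glass: Glass dish, 88 mm across, 19 mm high, loose on the leaflets, leave alone. Origin: centre of its underside.
- pen: Grey pen with a blue grip, 126 mm long, loose on the leaflets, leave alone. Origin: centre of its underside.
- eyecap: Black eyepiece dust cap, 35 mm across, 14 mm high, loose, right of the case, leave alone. Origin: centre of its underside.
Things that resemble listed ones, but are neither listed nor needed, are in the scene too. Leave any brown look-alike of the objective_can alone.

How it is judged:
On the way, in this order (a step that is already met when the one before it is completed fails the run):
1. the can stands upright in the nest, let go, the lid still open (horizontal distance between objective_can and nest below 0.006 m and z of objective_can in the frame of nest below 0.003 m and angle between objective_can's own z axis and vertical below 0.1 rad and contact force between the fingers and objective_can below 0.1 N and value of joint lid above 0.5 rad), for 0.2 s.
2. the lid is down, the latch has snapped over it and the fingers are off it (value of joint lid below 0.029 rad and value of joint latch below 0.0015 m and contact force between the fingers and case below 0.5 N), for 0.2 s.
At the end, for the whole second after the job is handed in: The can stands upright (within 0.1 rad) on the floor of the nest (within 6 mm of its centre, less than 3 mm off its floor) and at rest; the lid is shut and held by the latch with nobody pressing it (lid below 0.029 rad, latch bolt sprung out again to under 1.5 mm) (value of joint lid below 0.029 rad and value of joint latch below 0.0015 m and horizontal distance between objective_can and nest below 0.006 m and z of objective_can in the frame of nest below 0.003 m and angle between objective_can's own z axis and vertical below 0.1 rad and linear speed of objective_can below 0.02 m/s); the robot touches nothing.
It fails at once if the case or its lid was loaded with more than 30 N (contact force between any of the fingers, the arm and case above 30 N).
It fails at once if the can was dropped or knocked (moving faster than 0.6 m/s with no finger on it) (contact force between the fingers and objective_can below 0.05 N and linear speed of objective_can above 0.6 m/s).
It fails at once if a bystander was moved more than 30 mm (distance of any of dropper, blower, tape_yellow, watch_glass, pen, eyecap from where it was at the start of the episode above 0.03 m).
It also fails if it takes over 64 s, if anything falls off the work surface, if the arm or the gripper's body presses on something with over 40 N, if the wrist force passes 120 N, or if a joint passes its speed limit or range.

## Working session

There is one attempt and no reset: what is moved stays moved. The work goes in short steps, Python scripts to look and compute and a tool call to move; the robot and the scene stay as the last step left them, time stands still between calls to the robot, and variables do not carry over. Pictures are saved under pics/ and viewed, at most 10 in all, crops included, and the job is handed in when it is done.

Besides the shell and the picture viewer there is one more tool, called after ">>>" as name(argument=value, ...), one argument or row to a line, values as JSON. arm_command: Moves the arm, as the interface text tells. Its arguments: {"type":"object","properties":{"dp":{"type":"array"},"turn":{"type":"array"},"grip":{"type":"number"},"squeeze":{"type":"number"}},"required":["dp","turn"]}

```bash
mkdir -p pics
cat > h.py <<'E'
import numpy as np,cv2
from scipy.spatial.transform import Rotation as R
from station import robot
def pose():
    s=robot.state(); return np.array(s["ee_pos"]),R.from_rotvec(s["tool_rot"])
def to(p,rot=None):
    "shift cm in tool axes and turn deg to reach world TCP p with rotation rot"
    e,r=pose(); rot=rot or r
    return np.round(r.inv().apply(np.array(p)-e)*100,2),np.round(np.degrees((r.inv()*rot).as_rotvec()),1)
def px(cam,P):
    c=robot.camera_params(cam);T=np.array(c["camera_from_world"])
    q,_=cv2.projectPoints(np.atleast_2d(P).astype(float),cv2.Rodrigues(T[:3,:3])[0],T[:3,3],np.array(c["camera_matrix"]),np.array(c["D"]))
    return q[:,0]
def cloud(cam,d):
    c=robot.camera_params(cam);T=np.linalg.inv(np.array(c["camera_from_world"]))
    h,w=d.shape;u,v=np.meshgrid(np.arange(w),np.arange(h))
    n=cv2.undistortPoints(np.stack([u.ravel(),v.ravel()],1).astype(np.float64)[:,None],np.array(c["camera_matrix"]),np.array(c["D"]))[:,0]
    X=np.c_[n,np.ones(len(n))]*d.ravel()[:,None]
    return (X@T[:3,:3].T+T[:3,3]).reshape(h,w,3)
E
python3 - <<'E'
from h import *
for c in("top","side"):
    p,d=robot.capture(c);cv2.imwrite(f"pics/{c}.png",p);np.save(c+".npy",d)
    for t in("objective_can","case","nest","lid","press_pad","latch","dropper","blower","tape_yellow","eyecap"):
        for r in robot.look_for(c,t)[:3]:
            print(c,t,np.round(r["xyz"],3),round(r["conf"],2),px(c,r["xyz"])[0].round())
s=robot.state();print(s)
E
```

```text
top objective_can [ 0.508 -0.305  0.049] 0.74 [387. 223.]
top objective_can [ 0.425 -0.322  0.05 ] 0.61 [397. 256.]
top case [0.553 0.245 0.032] 0.66 [170. 212.]
top nest [0.55  0.247 0.034] 0.77 [169. 214.]
top lid [0.576 0.247 0.141] 0.88 [159. 192.]
top press_pad [0.577 0.244 0.146] 0.68 [159. 191.]
top latch [0.553 0.242 0.031] 0.33 [171. 213.]
top dropper [0.513 0.024 0.067] 0.7 [256. 223.]
top blower [ 0.645 -0.321  0.053] 0.8 [390. 171.]
top tape_yellow [ 0.596 -0.135  0.058] 0.7 [318. 190.]
top eyecap [0.638 0.013 0.02 ] 0.43 [260. 180.]
side objective_can [ 0.505 -0.297  0.045] 0.5 [395. 211.]
side case [0.572 0.244 0.059] 0.78 [178. 214.]
side nest [0.571 0.246 0.059] 0.95 [177. 214.]
side lid [ 0.484 -0.176  0.018] 0.67 [350. 230.]
side lid [0.582 0.245 0.134] 0.6 [172. 189.]
side dropper [0.515 0.03  0.051] 0.77 [266. 222.]
side dropper [ 0.486 -0.173  0.016] 0.33 [349. 230.]
side blower [ 0.635 -0.321  0.045] 0.56 [387. 178.]
side tape_yellow [ 0.577 -0.134  0.051] 0.8 [326. 197.]
side tape_yellow [ 0.636 -0.319  0.042] 0.61 [386. 178.]
{'clock': 1.1, 'q': array([ 1.091505  ,  0.59118628,  0.04840835,  1.60850063, -0.03330823,
        0.9426975 , -0.03368793]), 'joint_vel': array([-0.00056307,  0.00045   ,  0.00148592,  0.00148228,  0.00011424,
        0.00043364, -0.00079695]), 'effort': array([-1.40979396e-04, -5.48666418e+01,  1.54597152e+00, -1.98541027e+01,
        9.27070796e-03,  1.50376189e-03, -3.32425447e-07]), 'ee_pos': array([ 0.27281411, -0.6717169 ,  0.25331234]), 'tool_rot': array([ 3.08329702e+00,  6.02296081e-01, -3.02316107e-05]), 'wrist_force': array([-0.30142344, -0.90190002,  0.1479928 ]), 'moment': array([-0.06577975,  0.02788288,  0.01043787]), 'grasp_force': 0.0, 'finger_gap': 0.08549177035817872}
```

View pics/top.png

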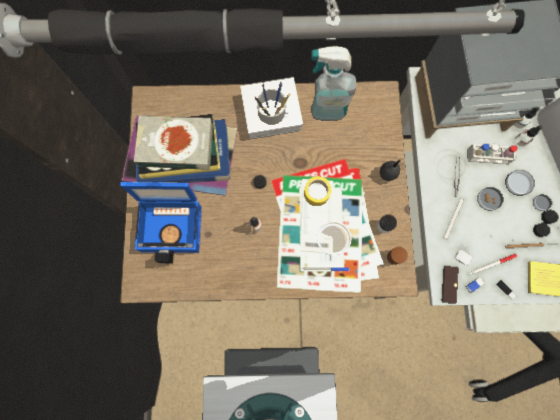

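View pics/side.png

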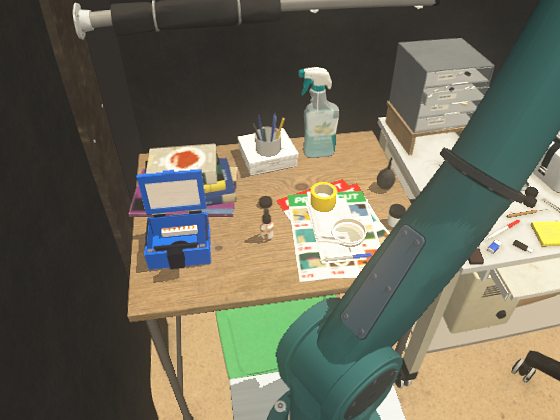

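Run:
```python
from h import *
t=cv2.imread("pics/top.png")
a=cv2.resize(t[195:280,355:430],None,fx=5,fy=5,interpolation=3);b=cv2.resize(t[175:270,115:210],(425,425),interpolation=3)
cv2.imwrite("pics/crop.png",np.hstack([a,b])[:, :800])
d=np.load("top.npy");X=cloud("top",d)
def reg(x0,x1,y0,y1,z0,z1):
    m=(X[...,0]>x0)&(X[...,0]<x1)&(X[...,1]>y0)&(X[...,1]<y1)&(X[...,2]>z0)&(X[...,2]<z1);return X[m]
c=reg(.47,.55,-.35,-.26,.038,.06);print("can",len(c),c.mean(0),c.min(0),c.max(0))
# rim of case
c=reg(.4,.7,.1,.4,.048,.064);print("rim",len(c),np.percentile(c,[1,50,99],axis=0).round(3))
if len(c): 
    r=cv2.minAreaRect((c[:,:2]*1000).astype(np.float32));print(r)
c=reg(.4,.7,.1,.4,.075,.095);print("latch",len(c),np.percentile(c,[1,50,99],axis=0).round(3))
c=reg(.4,.8,.1,.4,.125,.25);print("lid",len(c),np.percentile(c,[1,50,99],axis=0).round(3))
c=reg(.45,.6,.15,.33,-.01,.03);print("floor",len(c),c.mean(0), np.histogram(c[:,2],6))
```

```text
can 227 [ 0.5118989  -0.30634239  0.04779927] [ 0.49256154 -0.3281485   0.03844365] [ 0.53272466 -0.28648007  0.05271619]
rim 1124 [[0.424 0.105 0.048]
 [0.537 0.244 0.055]
 [0.694 0.399 0.064]]
((561.44091796875, 249.8815460205078), (275.89508056640625, 299.77423095703125), 0.08238594979047775)
latch 1052 [[0.425 0.119 0.075]
 [0.648 0.256 0.082]
 [0.698 0.399 0.095]]
lid 2585 [[0.574 0.172 0.126]
 [0.637 0.398 0.186]
 [0.777 0.4   0.249]]
floor 2674 [0.52378083 0.23484647 0.00811727] (array([269, 936, 865, 165, 235, 204]), array([-0.00663054, -0.00053378,  0.00556297,  0.01165973,  0.01775648,
        0.02385324,  0.02995   ]))
```

View pics/crop.png

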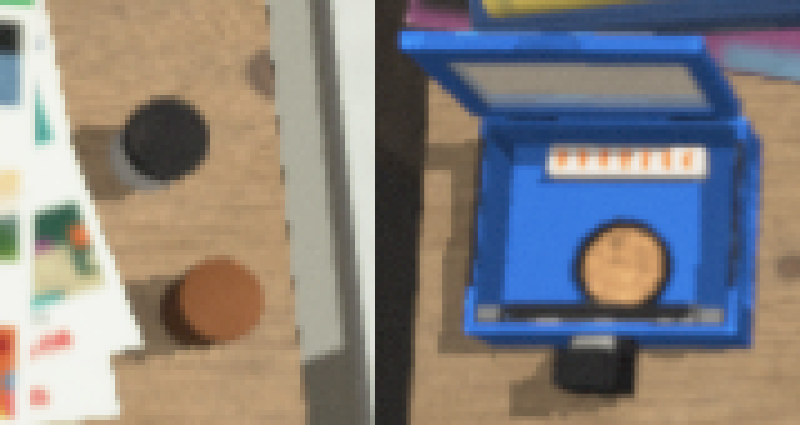

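The white can with the black cap is at top px (387,222). Things it could be taken for: the brown can at (398,255), the eyecap at (260,182), and the dropper's dark cap at (256,222). I choose (387,222), because the crop shows the white body below the black cap. The nest with its cork floor is at about (170,234), and the case has a slight yaw.

Run:
```python
from h import *
print(to([.49,-.306,.22],R.from_rotvec([np.pi,0,0])))
d=np.load("top.npy");X=cloud("top",d)
def st(x0,x1,y0,y1):
    m=(X[...,0]>x0)&(X[...,0]<x1)&(X[...,1]>y0)&(X[...,1]<y1);return np.percentile(X[m][:,2],[5,50,95]).round(3)
for x in np.arange(.54,.78,.02): print(round(x,2),st(x,x+.02,.2,.29))
```

```text
(array([ 33.88, -25.71,   3.33]), array([ 0. ,  0. , 22.1]))
0.54 [0.003 0.009 0.026]
0.56 [0.02  0.092 0.187]
0.58 [0.146 0.187 0.194]Traceback (most recent call last):
  File "<stdin>", line 6, in <module>
  File "<stdin>", line 5, in st
    return _quantile_unchecked(
        a, q, axis, out, overwrite_input, method, keepdims, weights)
    return _ureduce(a,
                    func=_quantile_ureduce_func,
    ...<5 lines>...
                    overwrite_input=overwrite_input,
                    method=method)
    r = func(a, **kwargs)
    result = _quantile(arr,
                       quantiles=q,
    ...<2 lines>...
                       out=out,
                       weights=wgt)
    slices_having_nans = np.isnan(arr[-1, ...])
                                  ~~~^^^^^^^^^
IndexError: index -1 is out of bounds for axis 0 with size 0
```

The manual's scale: shifts go in shares of 60 cm and turns go in shares of 90 degrees. Converting my numbers, 33.9 cm / 60 = 0.565, 27.2 cm / 60 = 0.4533, 22.1 degrees / 90 = 0.2456.

>>> arm_command(
  dp=[
    [0.1133, -0.085, 0.01],
    [0.2267, -0.17, 0.02],
    [0.34, -0.255, 0.03],
    [0.4533, -0.3417, 0.0417],
    [0.565, -0.4283, 0.055],
  ],
  turn=[
    [0, 0, 0.0556],
    [0, 0, 0.1111],
    [0, 0, 0.1667],
    [0, 0, 0.2111],
    [0, 0, 0.2456],
  ],
  grip=-1,
)

```text
clock: 1.6
ee_pos: [0.4018, -0.4561, 0.235]
tool_rot: [3.141, -0.004, 0.001]
wrist_force: [0.9, 0.3, -0.3]
finger_gap: 0.0853
grasp_force: 0.0
```

Run:
```python
from h import *
print(*pose()[0]); print(to([.49,-.306,.22],R.from_rotvec([np.pi,0,0])))
```

```text
0.40177895296849364 -0.45614090046212713 0.23502235031886304
(array([  8.78, -15.04,   1.5 ]), array([ 0. , -0. , -0.1]))
```

>>> arm_command(
  dp=[
    [0.05, -0.0833, 0.0083],
    [0.1, -0.1667, 0.0167],
    [0.1467, -0.25, 0.025],
    [0.1467, -0.25, 0.025],
    [0.1467, -0.25, 0.025],
  ],
  turn=[
    [0, 0, 0],
    [0, 0, 0],
    [0, 0, 0],
    [0, 0, 0],
    [0, 0, 0],
  ],
)

```text
clock: 2.1
ee_pos: [0.4919, -0.3022, 0.2196]
tool_rot: [-3.139, -0.015, -0.002]
wrist_force: [-0.2, 0.1, 0.1]
finger_gap: 0.0854
grasp_force: 0.0
```

Run:
```python
from h import *
p,d=robot.capture("wrist");cv2.imwrite("pics/w1.png",p)
print(pose()[0])
for r in robot.look_for("wrist","objective_can")[:3]:print(r["xyz"],r["conf"],px("wrist",r["xyz"]))
X=cloud("wrist",d)
m=(X[...,2]>.042)&(X[...,2]<.055)&(abs(X[...,0]-.51)<.04)&(abs(X[...,1]+.306)<.05)
c=X[m];print(len(c),c.min(0),c.max(0),c.mean(0),np.median(c[:,2]))
if len(c)>20:print(cv2.minEnclosingCircle((c[:,:2]*1000).astype(np.float32)))
```

```text
[ 0.49022762 -0.30536389  0.21980202]
[0.5088, -0.3116, 0.048] 0.93 [[284.26089702 175.15300781]]
[0.437, -0.326, 0.0458] 0.56 [[297.29697149 240.71665037]]
1329 [ 0.48814567 -0.33667378  0.04279296] [ 0.52898641 -0.2961307   0.05079417] [ 0.50904464 -0.31648965  0.04836543] 0.04836633861367995
((508.51904296875, -316.49114990234375), 20.75270652770996)
```

View pics/w1.png

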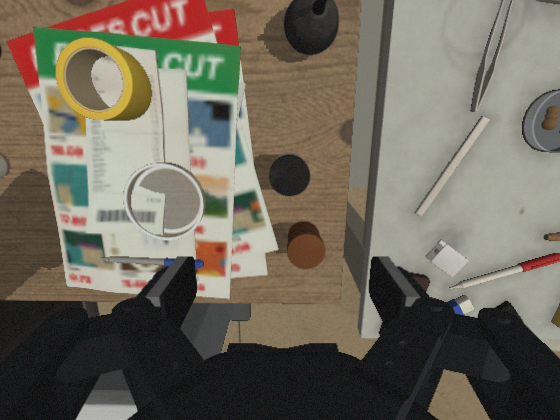

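The can is at px (290,175) and the brown one at (306,245). The arm was still settling, so I'll measure again.

```bash
cat >> h.py <<'E'
def canfit(x,y,z0,z1,r=.05):
    p,d=robot.capture("wrist");X=cloud("wrist",d)
    m=(X[...,2]>z0)&(X[...,2]<z1)&(np.hypot(X[...,0]-x,X[...,1]-y)<r);c=X[m]
    print(len(c),c.mean(0).round(4),cv2.minEnclosingCircle((c[:,:2]*1000).astype(np.float32)));return p,X
E
python3 - <<'E'
from h import *
canfit(.51,-.312,.042,.055);canfit(.51,-.312,.042,.055)
print(pose()[0],pose()[1].as_rotvec())
print(to([.51,-.312,.12],R.from_rotvec([np.pi,0,0])))
E
```

```text
1334 [ 0.5115 -0.3117  0.048 ] ((510.7517395019531, -311.69305419921875), 20.846633911132812)
1334 [ 0.5117 -0.311   0.0479] ((511.2231140136719, -311.1130065917969), 20.809600830078125)
[ 0.48781234 -0.30957396  0.22009483] [ 3.14029252e+00 -3.96332533e-03 -3.00225735e-04]
(array([ 2.22,  0.22, 10.01]), array([ 0.1,  0. , -0.1]))
```

In the tool's units: 10 cm / 60 = 0.1667, 2.1 cm / 60 = 0.035.

>>> arm_command(
  dp=[
    [0.0167, 0.0033, 0.0667],
    [0.035, 0.0067, 0.1333],
    [0.035, 0.0083, 0.1667],
    [0.035, 0.0083, 0.1667],
    [0.035, 0.0083, 0.1667],
  ],
  turn=[
    [0, 0, 0],
    [0, 0, 0],
    [0, 0, 0],
    [0, 0, 0],
    [0, 0, 0],
  ],
)

```text
clock: 2.8
ee_pos: [0.5088, -0.3145, 0.1201]
tool_rot: [3.141, -0.004, -0.001]
wrist_force: [-0.1, 0.0, -0.3]
finger_gap: 0.0857
grasp_force: 0.0
```

Run:
```python
from h import *
for i in range(4):
    canfit(.51,-.312,.042,.055);print(pose()[0].round(4),pose()[1].as_rotvec().round(4))
```

```text
2715 [ 0.5135 -0.3104  0.0487] ((512.3345336914062, -310.25201416015625), 20.894468307495117)
[ 0.5095 -0.3145  0.1209] [ 3.1402e+00 -3.5000e-03  1.7000e-03]
2679 [ 0.5132 -0.3101  0.0483] ((512.0277709960938, -310.05877685546875), 20.854564666748047)
[ 0.5099 -0.3143  0.1214] [ 3.1399e+00 -2.8000e-03  3.2000e-03]
2654 [ 0.5129 -0.3101  0.048 ] ((511.8056640625, -309.88458251953125), 20.938657760620117)
[ 0.5102 -0.314   0.1215] [ 3.1399e+00 -2.0000e-03  3.9000e-03]
2662 [ 0.5127 -0.31    0.0479] ((511.5614318847656, -309.9901428222656), 20.95696258544922)
[ 0.5103 -0.3137  0.1215] [ 3.14e+00 -1.20e-03  4.00e-03]
```

In the tool's units: 8.2 cm / 60 = 0.1367, 5 cm / 60 = 0.0833.

>>> arm_command(
  dp=[
    [0.0017, -0.005, 0.0333],
    [0.0017, -0.005, 0.0833],
    [0.0017, -0.005, 0.1367],
    [0.0017, -0.005, 0.1367],
    [0.0017, -0.005, 0.1367],
  ],
  turn=[
    [0, 0, 0],
    [0, 0, 0],
    [0, 0, 0],
    [0, 0, 0],
    [0, 0, 0],
  ],
)

```text
clock: 3.5
ee_pos: [0.5109, -0.3099, 0.0386]
tool_rot: [3.141, 0.0, 0.0]
wrist_force: [-0.5, 0.4, 1.3]
finger_gap: 0.0853
grasp_force: 0.0
```

>>> arm_command(
  dp=[
    [0, 0, 0],
    [0, 0, 0],
    [0, 0, 0],
    [0, 0, 0],
    [0, 0, 0],
  ],
  turn=[
    [0, 0, 0],
    [0, 0, 0],
    [0, 0, 0],
    [0, 0, 0],
    [0, 0, 0],
  ],
  grip=0.5,
  squeeze=30,
)

```text
clock: 4.0
ee_pos: [0.5115, -0.3101, 0.0393]
tool_rot: [3.141, 0.0, 0.003]
wrist_force: [-1.1, 1.3, 7.0]
finger_gap: 0.0406
grasp_force: 29.5
```

>>> arm_command(
  dp=[
    [0, 0, 0],
    [0, 0, 0],
    [0, 0, 0],
    [0, 0, 0],
    [0, 0, 0],
  ],
  turn=[
    [0, 0, 0],
    [0, 0, 0],
    [0, 0, 0],
    [0, 0, 0],
    [0, 0, 0],
  ],
)

```text
clock: 4.5
ee_pos: [0.5114, -0.31, 0.0393]
tool_rot: [3.141, 0.0, 0.003]
wrist_force: [-1.2, 0.8, 6.1]
finger_gap: 0.0408
grasp_force: 29.5
```

In the tool's units: -19 cm / 60 = -0.3167, -16 cm / 60 = -0.2667.

>>> arm_command(
  dp=[
    [0, 0, -0.0333],
    [0, 0, -0.1],
    [0, 0, -0.1833],
    [0, 0, -0.2667],
    [0, 0, -0.3167],
  ],
  turn=[
    [0, 0, 0],
    [0, 0, 0],
    [0, 0, 0],
    [0, 0, 0],
    [0, 0, 0],
  ],
)

```text
clock: 5.0
ee_pos: [0.5118, -0.3106, 0.2322]
tool_rot: [3.139, -0.0, 0.008]
wrist_force: [0.6, -0.4, -0.4]
finger_gap: 0.0406
grasp_force: 30.5
```

In the tool's units: -25 cm / 60 = -0.4167, -20 cm / 60 = -0.3333.

>>> arm_command(
  dp=[
    [0, -0.0833, 0],
    [0, -0.1667, 0],
    [0, -0.25, 0],
    [0, -0.3333, 0],
    [0, -0.4167, 0],
  ],
  turn=[
    [0, 0, 0],
    [0, 0, 0],
    [0, 0, 0],
    [0, 0, 0],
    [0, 0, 0],
  ],
)

```text
clock: 5.5
ee_pos: [0.5102, -0.0579, 0.2283]
tool_rot: [-3.142, 0.001, -0.001]
wrist_force: [-0.0, 0.5, -1.2]
finger_gap: 0.0407
grasp_force: 30.5
```

In the tool's units: -23 cm / 60 = -0.3833, -20 cm / 60 = -0.3333.

>>> arm_command(
  dp=[
    [0, -0.0833, 0],
    [0, -0.1667, 0],
    [0, -0.25, 0],
    [0, -0.3333, 0],
    [0, -0.3833, 0],
  ],
  turn=[
    [0, 0, 0],
    [0, 0, 0],
    [0, 0, 0],
    [0, 0, 0],
    [0, 0, 0],
  ],
)

```text
clock: 6.0
ee_pos: [0.51, 0.1753, 0.2283]
tool_rot: [-3.139, -0.008, -0.001]
wrist_force: [0.6, 0.2, -1.3]
finger_gap: 0.0407
grasp_force: 30.6
```

>>> arm_command(
  dp=[
    [-0.0167, -0.0417, -0.0167],
    [-0.05, -0.0833, -0.0333],
    [-0.0667, -0.1167, -0.0333],
    [-0.0667, -0.1167, -0.0333],
    [-0.0667, -0.1167, -0.0333],
  ],
  turn=[
    [0, 0, 0],
    [0, 0, 0],
    [0, 0, 0],
    [0, 0, 0],
    [0, 0, 0],
  ],
)

```text
clock: 6.5
ee_pos: [0.4705, 0.24, 0.248]
tool_rot: [3.141, 0.002, 0.0]
wrist_force: [0.4, -0.2, -0.1]
finger_gap: 0.0405
grasp_force: 30.6
```

Run:
```python
from h import *
for i in range(4):robot.capture("side")
p,d=robot.capture("wrist");cv2.imwrite("pics/w2.png",p);np.save("w2.npy",cloud("wrist",d));print(pose()[0])
for t in("nest","case","latch","press_pad","lid"):
    for r in robot.look_for("wrist",t)[:2]:print(t,r["xyz"],r["conf"],px("wrist",r["xyz"]))
```

```text
[0.47128981 0.23888103 0.24774363]
nest [0.5615, 0.2471, 0.0578] 0.89 [[272.05081568 102.11349297]]
case [0.5676, 0.245, 0.0542] 0.68 [[274.49744331  95.83240979]]
latch [0.4481, 0.2541, 0.0706] 0.5 [[266.70140363 214.16064015]]
press_pad [0.5782, 0.2434, 0.1845] 0.57 [[272.31450419  55.21660579]]
lid [0.5788, 0.2448, 0.1853] 0.91 [[270.14038936  53.59766929]]
```

View pics/w2.png

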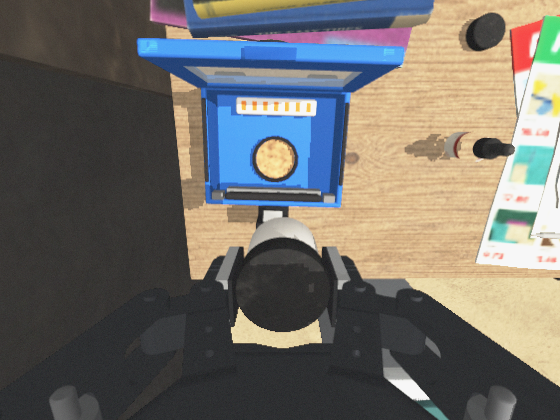

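```bash
cat > nest.py <<'E'
from h import *
def ray(cam,uv,z):
    c=robot.camera_params(cam);T=np.linalg.inv(np.array(c["camera_from_world"]))
    n=cv2.undistortPoints(np.array([[uv]],float),np.array(c["camera_matrix"]),np.array(c["D"]))[0,0]
    v=T[:3,:3]@np.r_[n,1];return T[:3,3]+v*(z-T[2,3])/v[2]
def cork(p,cam,box):
    u0,u1,v0,v1=box;h=cv2.cvtColor(p,cv2.COLOR_BGR2HSV)[v0:v1,u0:u1]
    m=cv2.inRange(h,(8,40,120),(30,200,255));n,l,s,c=cv2.connectedComponentsWithStats(m)
    i=1+s[1:,4].argmax();k=cv2.findContours((l==i).astype(np.uint8),0,1)[0];k=max(k,key=len)
    (a,b),r=cv2.minEnclosingCircle(k);uv=(a+u0,b+v0)
    e=cv2.fitEllipse(k);return (e[0][0]+u0,e[0][1]+v0),r,s[i],ray(cam,(e[0][0]+u0,e[0][1]+v0),.006)
E
python3 - <<'E'
from nest import *
p=cv2.imread("pics/w2.png");print(cork(p,"wrist",(235,320,130,190)))
t=cv2.imread("pics/top.png");print("top",cork(t,"top",(155,185,222,248)))
X=np.load("w2.npy")
m=(abs(X[...,2]-.056)<.004)&(abs(X[...,0]-.56)<.12)&(abs(X[...,1]-.245)<.11)
h=cv2.cvtColor(p,cv2.COLOR_BGR2HSV);m&=(h[...,0]>95)&(h[...,0]<125)&(h[...,1]>120)
c=X[m];print(len(c))
r=cv2.minAreaRect((c[:,:2]*1000).astype(np.float32));print(r)
for x0 in np.arange(.48,.62,.01):
    k=c[abs(c[:,0]-x0)<.005]
    if len(k):print(round(x0,3),len(k),k[:,1].min().round(4),k[:,1].max().round(4))
for y0 in np.arange(.18,.32,.015):
    k=c[abs(c[:,1]-y0)<.006]
    if len(k):print('y',round(y0,3),len(k),k[:,0].min().round(4))
# lid points
m=(X[...,2]>.09)&(X[...,0]<.66)&(abs(X[...,1]-.245)<.1)&(X[...,0]>.53);c=X[m];print("lid",np.percentile(c,[1,50,99],axis=0))
for z0 in np.arange(.1,.2,.01):
    k=c[abs(c[:,2]-z0)<.005]
    if len(k):print(z0.round(3),len(k),np.median(k[:,0]),k[:,0].max(),k[:,1].min(),k[:,1].max())
m=(X[...,0]>.59)&(abs(X[...,1]-.245)<.09)
for x0 in np.arange(.59,.75,.01):
    k=X[m&(abs(X[...,0]-x0)<.005)]
    if len(k):print('bk',x0.round(3),np.percentile(k[:,2],[5,50,95]).round(3))
E
```

```text
((274.7704963684082, 158.41258239746094), 19.710111618041992, array([  21,    9,   39,   40, 1183], dtype=int32), array([0.49932495, 0.24712242, 0.006     ]))
top ((170.0037965774536, 234.2391176223755), 9.328113555908203, array([  7,   4,  17,  17, 246], dtype=int32), array([0.50142982, 0.2493776 , 0.006     ]))
1640
((512.8153686523438, 245.26419067382812), (149.13658142089844, 120.46615600585938), 88.11927795410156)
0.48 66 0.1731 0.3209
0.49 44 0.1757 0.3164
0.5 40 0.1752 0.3189
0.51 38 0.175 0.3158
0.52 46 0.1745 0.3153
0.53 41 0.1745 0.3151
0.54 47 0.1739 0.3148
0.55 43 0.1737 0.3149
0.56 63 0.1695 0.314
0.57 418 0.1695 0.318
0.58 8 0.3103 0.3176
y 0.18 297 0.4528
y 0.195 87 0.4529
y 0.21 71 0.454
y 0.225 89 0.454
y 0.24 79 0.4523
y 0.255 93 0.4534
y 0.27 79 0.4552
y 0.285 82 0.4549
y 0.3 76 0.4564
y 0.315 417 0.4563
lid [[0.54137189 0.17119614 0.09364493]
 [0.57658676 0.23681768 0.18684343]
 [0.58630146 0.31535404 0.3684216 ]]
0.1 369 0.5749826683923948 0.5776698647530226 0.17041026742485194 0.3165760995363754
0.11 408 0.5752776757189613 0.5777527947443591 0.1687780592106089 0.3175055792156653
0.12 463 0.5756525266223109 0.5780753786833597 0.1704323603765856 0.3159963920687649
0.13 538 0.5759304092282687 0.5784730565288692 0.16879735841059584 0.31760060888192443
0.14 605 0.576354577493248 0.5788037428025303 0.1697151633191769 0.3163345840336662
0.15 465 0.5764358931998361 0.5792971540381002 0.16942318072695045 0.3174316735321398
0.16 132 0.5762142054109309 0.5777063589570989 0.16947956420145419 0.31666505664608424
0.17 747 0.5746761347847844 0.5774315533506441 0.16941332119550484 0.31723613275585016
0.18 1039 0.5751543091976774 0.5872773149018372 0.16961690203586366 0.3165540221916107
0.19 5222 0.5794994545954781 0.5877684887109738 0.1689914947093223 0.31771116382497205
bk 0.62 [0.014 0.015 0.016]
bk 0.63 [0.006 0.033 0.046]
bk 0.64 [0.039 0.047 0.079]
bk 0.65 [0.045 0.047 0.069]
bk 0.66 [0.045 0.045 0.045]
```

In the tool's units: 10 cm / 60 = 0.1667, 2.9 cm / 60 = 0.0483.

>>> arm_command(
  dp=[
    [0.0333, -0.0083, 0],
    [0.0483, -0.0117, 0.0333],
    [0.0483, -0.0117, 0.1],
    [0.0483, -0.0117, 0.1667],
    [0.0483, -0.0117, 0.1667],
  ],
  turn=[
    [0, 0, 0],
    [0, 0, 0],
    [0, 0, 0],
    [0, 0, 0],
    [0, 0, 0],
  ],
)

```text
clock: 7.5
ee_pos: [0.4963, 0.2455, 0.1434]
tool_rot: [3.136, 0.0, -0.015]
wrist_force: [-1.4, -0.7, -0.8]
finger_gap: 0.0403
grasp_force: 30.7
```

>>> arm_command(
  dp=[
    [0, 0, 0],
    [0, 0, 0],
    [0, 0, 0],
  ],
  turn=[
    [0, 0, 0],
    [0, 0, 0],
    [0, 0, 0],
  ],
)

```text
clock: 7.8
ee_pos: [0.501, 0.248, 0.15]
tool_rot: [-3.139, -0.0, -0.006]
wrist_force: [0.5, 0.4, -0.9]
finger_gap: 0.0405
grasp_force: 30.7
```

Run:
```python
from h import *
print(to([.5,.2465,.0465],R.from_rotvec([np.pi,0,0])),pose()[0])
```

```text
(array([-0.14,  0.17, 10.35]), array([-0.1, -0.2,  0. ])) [0.50103333 0.24798163 0.14998257]
```

In the tool's units: 8.2 cm / 60 = 0.1367, 7 cm / 60 = 0.1167.

>>> arm_command(
  dp=[
    [0, 0.0017, 0.0417],
    [0, 0.0017, 0.0833],
    [0, 0.0017, 0.1167],
    [0, 0.0017, 0.1367],
    [0, 0.0017, 0.1367],
  ],
  turn=[
    [0, 0, 0],
    [0, 0, 0],
    [0, 0, 0],
    [0, 0, 0],
    [0, 0, 0],
  ],
)

```text
clock: 8.3
ee_pos: [0.4995, 0.2463, 0.0655]
tool_rot: [3.141, 0.0, -0.001]
wrist_force: [-0.1, -0.7, -0.7]
finger_gap: 0.0407
grasp_force: 30.7
```

>>> arm_command(
  dp=[
    [0, 0, 0],
    [0, 0, 0],
    [0, 0, 0],
  ],
  turn=[
    [0, 0, 0],
    [0, 0, 0],
    [0, 0, 0],
  ],
)

```text
clock: 8.6
ee_pos: [0.5003, 0.2466, 0.0669]
tool_rot: [-3.141, -0.0, -0.003]
wrist_force: [-0.3, -0.1, -0.5]
finger_gap: 0.0406
grasp_force: 30.7
```

Run:
```python
from h import *
p,d=robot.capture("wrist")
print(to([.5,.2465,.0453],R.from_rotvec([np.pi,0,0])),pose()[0],robot.state()["wrist_force"])
cv2.imwrite("pics/w3.png",p)
```

```text
(array([-0.02,  0.01,  2.14]), array([-0. , -0.1,  0. ])) [0.50018454 0.2465892  0.06670886] [ 0.00314304  0.44004686 -0.3286939 ]
```

View pics/w3.png

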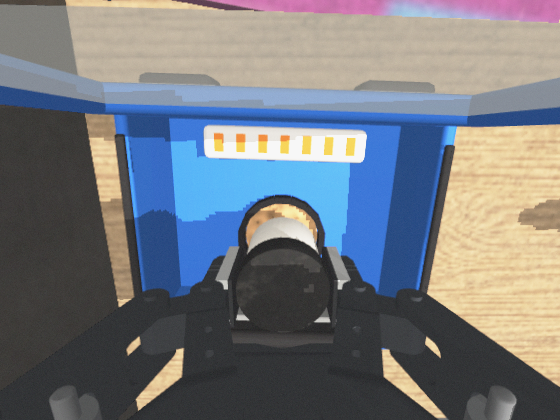

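Can and nest are laterally aligned: ring centre column is about 281 and the can's about 284. Lowering now.

In the tool's units: 2 cm / 60 = 0.0333, 1.7 cm / 60 = 0.0283.

>>> arm_command(
  dp=[
    [0, 0, 0.0117],
    [0, 0, 0.0217],
    [0, 0, 0.0283],
    [0, 0, 0.0333],
    [0, 0, 0.0333],
  ],
  turn=[
    [0, 0, 0],
    [0, 0, 0],
    [0, 0, 0],
    [0, 0, 0],
    [0, 0, 0],
  ],
)

```text
clock: 9.15
ee_pos: [0.4995, 0.2461, 0.0455]
tool_rot: [3.141, 0.0, -0.001]
wrist_force: [-0.0, 0.4, -0.0]
finger_gap: 0.0407
grasp_force: 30.7
```

In the tool's units: 0.1 cm / 60 = 0.0017.

>>> arm_command(
  dp=[
    [0, 0, 0.0017],
    [0, 0, 0.0017],
  ],
  turn=[
    [0, 0, 0],
    [0, 0, 0],
  ],
)

```text
clock: 9.35
ee_pos: [0.4995, 0.2462, 0.0453]
tool_rot: [3.141, 0.0, -0.001]
wrist_force: [-1.5, -0.6, 5.0]
finger_gap: 0.0403
grasp_force: 31.2
```

>>> arm_command(
  dp=[
    [0, 0, 0],
    [0, 0, 0],
    [0, 0, 0],
    [0, 0, 0],
    [0, 0, 0],
  ],
  turn=[
    [0, 0, 0],
    [0, 0, 0],
    [0, 0, 0],
    [0, 0, 0],
    [0, 0, 0],
  ],
  grip=-0.6,
)

```text
clock: 9.85
ee_pos: [0.4997, 0.2463, 0.0447]
tool_rot: [3.142, 0.0, -0.0]
wrist_force: [0.7, -0.5, 0.1]
finger_gap: 0.0686
grasp_force: 0.0
```

In the tool's units: -14 cm / 60 = -0.2333, -10 cm / 60 = -0.1667.

>>> arm_command(
  dp=[
    [0, 0, -0.0333],
    [0, 0, -0.0833],
    [0, 0, -0.1667],
    [0, 0, -0.2333],
    [0, 0, -0.2333],
  ],
  turn=[
    [0, 0, 0],
    [0, 0, 0],
    [0, 0, 0],
    [0, 0, 0],
    [0, 0, 0],
  ],
)

```text
clock: 10.35
ee_pos: [0.5031, 0.2479, 0.1902]
tool_rot: [-3.136, 0.0, -0.015]
wrist_force: [0.7, 1.1, 0.3]
finger_gap: 0.0684
grasp_force: 0.0
```

Run:
```python
from h import *
for i in range(3):robot.capture("side")
p,X=canfit(.5,.2465,.045,.065,.035);print(pose()[0])
c=X[(X[...,2]>.045)&(X[...,2]<.065)&(np.hypot(X[...,0]-.5,X[...,1]-.2465)<.022)];print(np.linalg.lstsq(np.c_[c[:,:2]-[.5,.2465],np.ones(len(c))],c[:,2],rcond=None)[0])
cv2.imwrite("pics/w4.png",p)
```

```text
2133 [0.4937 0.2445 0.0534] ((491.8405456542969, 247.07130432128906), 28.60352325439453)
[0.49867086 0.24582955 0.1837577 ]
[-0.02284971 -0.00789813  0.0530143 ]
```

View pics/w4.png

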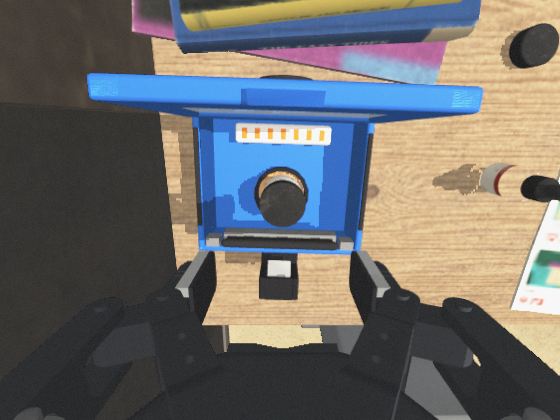

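Can is upright in the nest (px 282,200), with the cork rim visible all round behind it. Next I close the gripper and go over the lid to behind it.

In the tool's units: 13 cm / 60 = 0.2167, -8 cm / 60 = -0.1333.

>>> arm_command(
  dp=[
    [0, 0, -0.0667],
    [0, 0, -0.1333],
    [0.05, 0, -0.1333],
    [0.1333, 0, -0.1333],
    [0.2167, 0, -0.1333],
  ],
  turn=[
    [0, 0, 0],
    [0, 0, 0],
    [0, 0, 0],
    [0, 0, 0],
    [0, 0, 0],
  ],
  grip=1,
  squeeze=20,
)

```text
clock: 11.05
ee_pos: [0.6297, 0.2465, 0.2631]
tool_rot: [3.141, 0.003, -0.005]
wrist_force: [0.9, 0.9, 0.1]
finger_gap: 0.0004
grasp_force: 0.0
```

>>> arm_command(
  dp=[
    [0, 0, 0],
    [0, 0, 0],
    [0, 0, 0],
    [0, 0, 0],
  ],
  turn=[
    [0, 0, 0],
    [0, 0, 0],
    [0, 0, 0],
    [0, 0, 0],
  ],
)

```text
clock: 11.45
ee_pos: [0.6278, 0.2466, 0.2638]
tool_rot: [3.141, 0.002, -0.004]
wrist_force: [-1.0, 0.1, 0.3]
finger_gap: -0.0
grasp_force: 0.0
```

In the tool's units: 7.6 cm / 60 = 0.1267, 6 cm / 60 = 0.1.

>>> arm_command(
  dp=[
    [0, 0, 0.05],
    [0, 0, 0.1],
    [0, 0, 0.1267],
    [0, 0, 0.1267],
    [0, 0, 0.1267],
  ],
  turn=[
    [0, 0, 0],
    [0, 0, 0],
    [0, 0, 0],
    [0, 0, 0],
    [0, 0, 0],
  ],
)

```text
clock: 11.95
ee_pos: [0.6297, 0.2466, 0.1894]
tool_rot: [-3.141, -0.001, -0.001]
wrist_force: [0.3, -0.5, 0.6]
finger_gap: -0.0
grasp_force: 0.0
```

In the tool's units: -5 cm / 60 = -0.0833, -4 cm / 60 = -0.0667.

>>> arm_command(
  dp=[
    [-0.0167, 0, 0],
    [-0.0333, 0, 0],
    [-0.05, 0, 0],
    [-0.0667, 0, 0],
    [-0.0833, 0, 0],
  ],
  turn=[
    [0, 0, 0],
    [0, 0, 0],
    [0, 0, 0],
    [0, 0, 0],
    [0, 0, 0],
  ],
)

```text
clock: 12.45
ee_pos: [0.579, 0.2467, 0.1894]
tool_rot: [-3.141, -0.001, -0.002]
wrist_force: [0.3, 0.8, 1.0]
finger_gap: 0.0001
grasp_force: 0.3
```

In the tool's units: -5.8 cm / 60 = -0.0967, -3.6 cm / 60 = -0.06.

>>> arm_command(
  dp=[
    [-0.02, 0, 0.0033],
    [-0.04, 0, 0.01],
    [-0.06, 0, 0.0167],
    [-0.0783, 0, 0.0283],
    [-0.0967, 0, 0.0417],
  ],
  turn=[
    [0, 0, 0],
    [0, 0, 0],
    [0, 0, 0],
    [0, 0, 0],
    [0, 0, 0],
  ],
)

```text
clock: 12.95
ee_pos: [0.5205, 0.2462, 0.1632]
tool_rot: [3.141, 0.0, -0.001]
wrist_force: [-0.1, -0.2, -0.6]
finger_gap: 0.0002
grasp_force: 0.2
```

In the tool's units: 3.5 cm / 60 = 0.0583, 2.8 cm / 60 = 0.0467.

>>> arm_command(
  dp=[
    [-0.015, 0, 0.0167],
    [-0.0283, 0, 0.0333],
    [-0.0367, 0, 0.0467],
    [-0.0433, 0, 0.0583],
    [-0.0433, 0, 0.0583],
  ],
  turn=[
    [0, 0, 0],
    [0, 0, 0],
    [0, 0, 0],
    [0, 0, 0],
    [0, 0, 0],
  ],
)

```text
clock: 13.45
ee_pos: [0.4944, 0.2459, 0.1276]
tool_rot: [3.14, 0.001, -0.004]
wrist_force: [0.3, -0.6, 0.7]
finger_gap: -0.0001
grasp_force: 0.0
```

Run:
```python
from h import *
p,d=robot.capture("side");cv2.imwrite("pics/s5.png",cv2.resize(p[130:300,110:300],None,fx=3,fy=3))
print(pose()[0],robot.state()["wrist_force"])
```

```text
[0.49535495 0.24606913 0.12821692] [-0.47138024 -0.72570368 -0.35366   ]
```

View pics/s5.png

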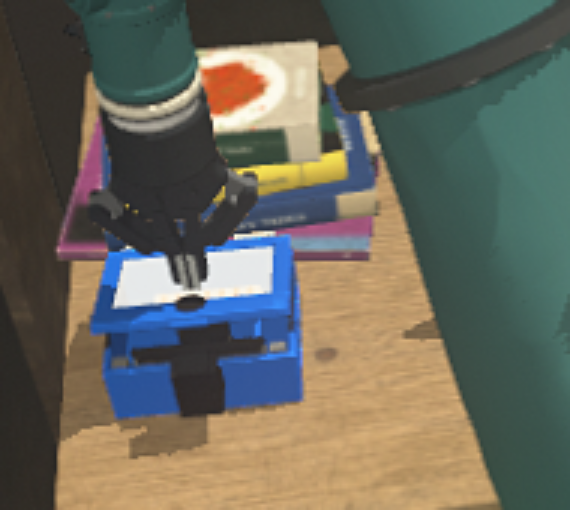

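In the tool's units: 1.6 cm / 60 = 0.0267, 1.2 cm / 60 = 0.02.

>>> arm_command(
  dp=[
    [-0.0033, 0, 0.01],
    [-0.0067, 0, 0.02],
    [-0.01, 0, 0.0267],
    [-0.01, 0, 0.0267],
    [-0.01, 0, 0.0267],
  ],
  turn=[
    [0, 0, 0],
    [0, 0, 0],
    [0, 0, 0],
    [0, 0, 0],
    [0, 0, 0],
  ],
)

```text
clock: 14.0
ee_pos: [0.4897, 0.2463, 0.1127]
tool_rot: [3.141, 0.0, -0.0]
wrist_force: [0.4, 1.0, -0.0]
finger_gap: -0.0001
grasp_force: 0.0
```

In the tool's units: -2 cm / 60 = -0.0333, -1 cm / 60 = -0.0167.

>>> arm_command(
  dp=[
    [0, 0, -0.0167],
    [0, 0, -0.0333],
    [-0.0333, -0.0017, -0.0333],
    [-0.0333, -0.0017, -0.0333],
    [-0.0333, -0.0017, -0.0333],
  ],
  turn=[
    [0, 0, 0],
    [0, 0, 0],
    [0, 0, 0],
    [0, 0, 0],
    [0, 0, 0],
  ],
)

```text
clock: 14.5
ee_pos: [0.4701, 0.2476, 0.1337]
tool_rot: [-3.141, -0.001, -0.002]
wrist_force: [-0.5, 0.8, -0.7]
finger_gap: 0.0002
grasp_force: 0.0
```

Run:
```python
from nest import *
robot.capture("side")
for c in("side","top","wrist"):
    p,d=robot.capture(c)
    for r in robot.look_for(c,"press_pad")[:2]:print(c,r["xyz"],r["conf"],px(c,r["xyz"]))
    if c=="side":cv2.imwrite("pics/s6.png",cv2.resize(p[130:300,110:300],None,fx=3,fy=3))
    if c!="top":
        X=cloud(c,d);m=(abs(X[...,0]-.53)<.07)&(abs(X[...,1]-.2455)<.065)&(X[...,2]>.06)&(X[...,2]<.11)&(abs(X[...,1]-.2455)>.056)
        k=X[m];print(len(k),np.polyfit(k[:,0]-.576,k[:,2],1))
print(pose()[0],robot.state()["wrist_force"])
```

```text
side [0.4952, 0.2364, 0.0724] 0.88 [[180.37177883 232.05144838]]
side [0.5973, -0.1512, 0.0571] 0.73 [[330.63683654 190.04471133]]
235 [-0.04978216  0.06787578]
top [0.5211, 0.2144, 0.0751] 0.74 [[178.04127691 220.83184446]]
top [0.6452, -0.3203, 0.0515] 0.56 [[389.48553768 170.97080937]]
wrist [0.5184, 0.2451, 0.0748] 0.66 [[282.48127023 160.59317985]]
6225 [-0.04613842  0.07008584]
[0.47011545 0.24723375 0.132752  ] [ 0.2139308   0.98100207 -0.26581237]
```

View pics/s6.png

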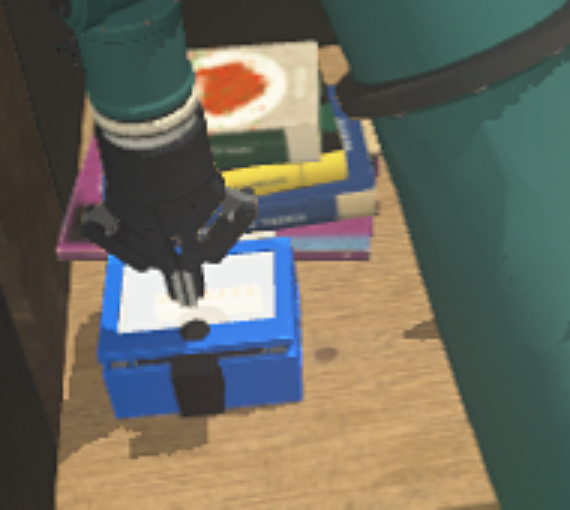

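Lid rests on the seal at about 0.048 rad; the pad is at crop (195,328), side px (175,239). I'll check its position with a ray and the darkest blob.

Run:
```python
from nest import *
print(ray("side",(110+195.5/3,130+329/3),.079), px("side",[.470,.2474,.079])*3-[330,390])
print(pose()[0])
```

```text
[0.4663789  0.24788266 0.079     ] [[196.07924855 325.48597276]]
[0.47011545 0.24723375 0.132752  ]
```

In the tool's units: 2.7 cm / 60 = 0.045, 2 cm / 60 = 0.0333.

>>> arm_command(
  dp=[
    [0, 0, 0.0167],
    [0, 0, 0.0333],
    [0, 0, 0.045],
    [0, 0, 0.045],
    [0, 0, 0.045],
  ],
  turn=[
    [0, 0, 0],
    [0, 0, 0],
    [0, 0, 0],
    [0, 0, 0],
    [0, 0, 0],
  ],
)

```text
clock: 15.35
ee_pos: [0.4694, 0.2471, 0.1053]
tool_rot: [3.141, 0.0, -0.002]
wrist_force: [0.4, 0.5, 0.0]
finger_gap: -0.0003
grasp_force: 0.0
```

In the tool's units: 0.3 cm / 60 = 0.005, 0.2 cm / 60 = 0.0033.

>>> arm_command(
  dp=[
    [0, 0, 0.0017],
    [0, 0, 0.0033],
    [0, 0, 0.005],
    [0, 0, 0.005],
  ],
  turn=[
    [0, 0, 0],
    [0, 0, 0],
    [0, 0, 0],
    [0, 0, 0],
  ],
)

```text
clock: 15.75
ee_pos: [0.4697, 0.2473, 0.1029]
tool_rot: [-3.142, -0.0, -0.0]
wrist_force: [-0.2, -0.2, -0.3]
finger_gap: -0.0001
grasp_force: 0.0
```

In the tool's units: 0.2 cm / 60 = 0.0033, 0.1 cm / 60 = 0.0017.

>>> arm_command(
  dp=[
    [0, 0, 0.0017],
    [0, 0, 0.0033],
    [0, 0, 0.0033],
  ],
  turn=[
    [0, 0, 0],
    [0, 0, 0],
    [0, 0, 0],
  ],
)

```text
clock: 16.05
ee_pos: [0.4696, 0.2473, 0.1007]
tool_rot: [3.141, 0.0, -0.0]
wrist_force: [-0.3, 0.1, -0.5]
finger_gap: 0.0004
grasp_force: 0.0
```

In the tool's units: 0.1 cm / 60 = 0.0017, 0.05 cm / 60 = 0.0008.

>>> arm_command(
  dp=[
    [0, 0, 0.0008],
    [0, 0, 0.0017],
    [0, 0, 0.0017],
    [0, 0, 0.0017],
  ],
  turn=[
    [0, 0, 0],
    [0, 0, 0],
    [0, 0, 0],
    [0, 0, 0],
  ],
)

```text
clock: 16.45
ee_pos: [0.4696, 0.2473, 0.0999]
tool_rot: [3.142, 0.0, -0.0]
wrist_force: [-1.4, 0.6, 1.5]
finger_gap: -0.0
grasp_force: 1.1
```

In the tool's units: 0.1 cm / 60 = 0.0017, 0.05 cm / 60 = 0.0008.

>>> arm_command(
  dp=[
    [0, 0, 0.0008],
    [0, 0, 0.0017],
    [0, 0, 0.0017],
    [0, 0, 0.0017],
  ],
  turn=[
    [0, 0, 0],
    [0, 0, 0],
    [0, 0, 0],
    [0, 0, 0],
  ],
)

```text
clock: 16.85
ee_pos: [0.4696, 0.2473, 0.0995]
tool_rot: [-3.141, -0.0, 0.0]
wrist_force: [-2.2, -0.4, 8.5]
finger_gap: 0.0001
grasp_force: 4.1
```

In the tool's units: 0.1 cm / 60 = 0.0017, 0.05 cm / 60 = 0.0008.

>>> arm_command(
  dp=[
    [0, 0, 0.0008],
    [0, 0, 0.0017],
    [0, 0, 0.0017],
    [0, 0, 0.0017],
  ],
  turn=[
    [0, 0, 0],
    [0, 0, 0],
    [0, 0, 0],
    [0, 0, 0],
  ],
)

```text
clock: 17.25
ee_pos: [0.4695, 0.2473, 0.0988]
tool_rot: [-3.141, -0.0, 0.001]
wrist_force: [-2.0, -1.1, 10.6]
finger_gap: 0.0
grasp_force: 5.4
```

In the tool's units: 0.05 cm / 60 = 0.0008.

>>> arm_command(
  dp=[
    [0, 0, 0.0008],
    [0, 0, 0.0008],
    [0, 0, 0.0008],
  ],
  turn=[
    [0, 0, 0],
    [0, 0, 0],
    [0, 0, 0],
  ],
)

```text
clock: 17.55
ee_pos: [0.4695, 0.2473, 0.0984]
tool_rot: [-3.141, -0.0, 0.001]
wrist_force: [-1.9, -1.3, 12.2]
finger_gap: -0.0002
grasp_force: 6.0
```

In the tool's units: 0.05 cm / 60 = 0.0008.

>>> arm_command(
  dp=[
    [0, 0, 0.0008],
    [0, 0, 0.0008],
    [0, 0, 0.0008],
  ],
  turn=[
    [0, 0, 0],
    [0, 0, 0],
    [0, 0, 0],
  ],
)

```text
clock: 17.85
ee_pos: [0.4694, 0.2473, 0.098]
tool_rot: [-3.141, -0.0, 0.001]
wrist_force: [-3.1, -0.5, 13.0]
finger_gap: 0.0001
grasp_force: 6.6
```

In the tool's units: 0.05 cm / 60 = 0.0008.

>>> arm_command(
  dp=[
    [0, 0, 0.0008],
    [0, 0, 0.0008],
    [0, 0, 0.0008],
  ],
  turn=[
    [0, 0, 0],
    [0, 0, 0],
    [0, 0, 0],
  ],
)

```text
clock: 18.15
ee_pos: [0.4694, 0.2473, 0.0976]
tool_rot: [-3.141, -0.0, 0.001]
wrist_force: [-2.2, -0.7, 13.7]
finger_gap: -0.0001
grasp_force: 7.1
```

In the tool's units: 0.05 cm / 60 = 0.0008.

>>> arm_command(
  dp=[
    [0, 0, 0.0008],
    [0, 0, 0.0008],
    [0, 0, 0.0008],
  ],
  turn=[
    [0, 0, 0],
    [0, 0, 0],
    [0, 0, 0],
  ],
)

```text
clock: 18.45
ee_pos: [0.4694, 0.2473, 0.0972]
tool_rot: [-3.141, -0.0, 0.001]
wrist_force: [-3.3, -1.1, 15.0]
finger_gap: 0.0
grasp_force: 7.6
```

In the tool's units: 0.05 cm / 60 = 0.0008.

>>> arm_command(
  dp=[
    [0, 0, 0.0008],
    [0, 0, 0.0008],
    [0, 0, 0.0008],
  ],
  turn=[
    [0, 0, 0],
    [0, 0, 0],
    [0, 0, 0],
  ],
)

```text
clock: 18.75
ee_pos: [0.4694, 0.2473, 0.0969]
tool_rot: [-3.141, -0.0, 0.001]
wrist_force: [-2.8, -1.6, 15.7]
finger_gap: -0.0002
grasp_force: 8.3
```

In the tool's units: 0.05 cm / 60 = 0.0008.

>>> arm_command(
  dp=[
    [0, 0, 0.0008],
    [0, 0, 0.0008],
    [0, 0, 0.0008],
  ],
  turn=[
    [0, 0, 0],
    [0, 0, 0],
    [0, 0, 0],
  ],
)

```text
clock: 19.05
ee_pos: [0.4693, 0.2473, 0.0965]
tool_rot: [-3.141, -0.0, 0.001]
wrist_force: [-3.2, -0.8, 17.4]
finger_gap: -0.0003
grasp_force: 8.7
```

In the tool's units: 0.05 cm / 60 = 0.0008.

>>> arm_command(
  dp=[
    [0, 0, 0.0008],
    [0, 0, 0.0008],
    [0, 0, 0.0008],
  ],
  turn=[
    [0, 0, 0],
    [0, 0, 0],
    [0, 0, 0],
  ],
)

```text
clock: 19.35
ee_pos: [0.4693, 0.2473, 0.0961]
tool_rot: [-3.141, -0.0, 0.001]
wrist_force: [-4.5, -1.0, 19.5]
finger_gap: -0.0002
grasp_force: 9.3
```

In the tool's units: 0.05 cm / 60 = 0.0008.

>>> arm_command(
  dp=[
    [0, 0, 0.0008],
    [0, 0, 0.0008],
    [0, 0, 0.0008],
  ],
  turn=[
    [0, 0, 0],
    [0, 0, 0],
    [0, 0, 0],
  ],
)

```text
clock: 19.65
ee_pos: [0.4693, 0.2473, 0.0956]
tool_rot: [-3.141, -0.0, 0.001]
wrist_force: [-3.8, -1.4, 18.6]
finger_gap: 0.0003
grasp_force: 9.6
```

In the tool's units: 0.05 cm / 60 = 0.0008.

>>> arm_command(
  dp=[
    [0, 0, 0.0008],
    [0, 0, 0.0008],
    [0, 0, 0.0008],
  ],
  turn=[
    [0, 0, 0],
    [0, 0, 0],
    [0, 0, 0],
  ],
)

```text
clock: 19.95
ee_pos: [0.4692, 0.2473, 0.0952]
tool_rot: [-3.141, -0.0, 0.001]
wrist_force: [-4.4, -1.2, 19.9]
finger_gap: -0.0003
grasp_force: 10.0
```

In the tool's units: 0.05 cm / 60 = 0.0008.

>>> arm_command(
  dp=[
    [0, 0, 0.0008],
    [0, 0, 0.0008],
    [0, 0, 0.0008],
  ],
  turn=[
    [0, 0, 0],
    [0, 0, 0],
    [0, 0, 0],
  ],
)

```text
clock: 20.25
ee_pos: [0.4691, 0.2473, 0.0936]
tool_rot: [-3.142, -0.0, 0.001]
wrist_force: [-2.8, -0.7, 8.4]
finger_gap: 0.0002
grasp_force: 4.3
```

The force fell from 20 to 8 N and the tool dropped 1.6 mm: that's the snap. Retracting.

In the tool's units: -12 cm / 60 = -0.2, -8 cm / 60 = -0.1333.

>>> arm_command(
  dp=[
    [0, 0, -0.005],
    [0, 0, -0.0167],
    [0, 0, -0.0667],
    [0, 0, -0.1333],
    [-0.0333, 0.05, -0.2],
  ],
  turn=[
    [0, 0, 0],
    [0, 0, 0],
    [0, 0, 0],
    [0, 0, 0],
    [0, 0, 0],
  ],
)

```text
clock: 20.75
ee_pos: [0.4543, 0.2235, 0.2121]
tool_rot: [-3.137, -0.006, -0.009]
wrist_force: [-0.2, -0.3, 0.4]
finger_gap: -0.0001
grasp_force: 0.0
```

>>> arm_command(
  dp=[
    [0, 0.05, 0],
    [0, 0.0833, 0],
    [0, 0.0833, 0],
    [0, 0.0833, 0],
    [0, 0.0833, 0],
  ],
  turn=[
    [0, 0, 0],
    [0, 0, 0],
    [0, 0, 0],
    [0, 0, 0],
    [0, 0, 0],
  ],
)

```text
clock: 21.25
ee_pos: [0.4514, 0.1708, 0.21]
tool_rot: [-3.141, -0.003, -0.0]
wrist_force: [0.2, 0.2, -0.8]
finger_gap: 0.0001
grasp_force: 0.0
```

Run:
```python
from h import *
for i in range(3):robot.capture("side")
p,d=robot.capture("wrist");cv2.imwrite("pics/w7.png",p)
X=cloud("wrist",d);m=(abs(X[...,0]-.53)<.07)&(abs(X[...,1]-.2455)<.068)&(X[...,2]>.06)&(X[...,2]<.11)&(abs(X[...,1]-.2455)>.056)
k=X[m];print(len(k),np.polyfit(k[:,0]-.576,k[:,2],1))
print(robot.state()["clock"])
```

```text
4110 [0.01502586 0.07050811]
21.45
```

View pics/w7.png

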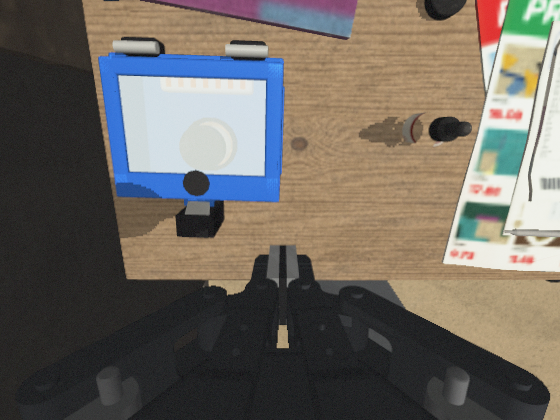

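The lid is shut under the latch (px 200,210), it no longer stands up on the seal, and the can shows upright through the panel (px 207,145). Handing in.

```bash
python3 -c "
from station import robot;print(robot.hand_in())"
```

```text
the job is handed in; nothing more can be done
None
```

The can stands upright in the nest and the lid is shut, with the latch snapped over it. The push peaked at about 20 N, nothing else on the table was touched, and the job was handed in at about 21.5 s; no verdict came back.

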